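Release the tool tote's gate and hold it open

TASK

The tool tote's clear gate is kept shut by two squeeze catches: squeeze the orange catch until its pin pops up, and only then the yellow one in the same way. Then take the gate by its blue handle, swing it past the click of its half-way detent until it stands square to the tote's end (wide open), and finish while still holding the handle so that the self-closing gate stays wide open and still. Leave the flask, the can and the meter where they are.

Things in the scene. Friction and masses are not known exactly. Their poses are not given: they have to be found in the camera images.
- orange_catch (a point): Orange squeeze catch on the beam over the gate (beam top 168 mm up): two upright tabs 22 mm wide, 30 mm tall; point midway between them, half-way up (24 mm over the beam). Outer faces 27 mm either side along y, moving in 9 mm each. x runs along the closed gate from hinge to free edge, -y out of the tote (where the gate opens to), z up. Free space 30 mm outside the tabs.
- yellow_catch (a point): Yellow squeeze catch, same build, size and axes; the two stand side by side along the beam, 62 mm apart, in either order.
- orange_pin (a joint): Height in m by which the orange catch's central pin (10 mm thick) has popped up: 0 locked, 0.012 released. It pops when BOTH tabs are in by over 5 mm at once (3 to 6 N each; e.g. squeezed from 54 to 38 mm over both). Released, it stays so, the tabs staying part-way in, unless the pin is pushed right down.
- yellow_pin (a joint): The same for the yellow catch's pin. A locked pin's tongue blocks the gate.
- gate (a joint): Opening angle of the gate in rad: 0 closed, grows as the free edge swings out of the tote (clockwise seen from above), square at 1.57, stop at 1.85. A spring shuts it (0.35 N m closed, 0.6 wide open: 2 to 4 N at the handle); a sprung ball detent between about 0.75 and 1.15 rad needs some 4 N more at the handle. Let go, it swings shut.
- gate_hinge (a point): Point on the gate's upright hinge axis, fixed to the tote, 168 mm up. Axes as the catches', fixed to the tote. Gate: clear panel in metal frame, 12 mm thick, 30 to 145 mm up, reaching 203 mm from the axis. Tote: black, red rim, 162 mm high, fixed to the bench; it stretches from here 25 mm to -x, 225 mm to +x, 340 mm to +y.
- handle_grip (a point): Grip point of the gate's handle, an upright blue round bar 18 mm thick, 60 to 205 mm up; point on its axis 185 mm up. It stands 160 mm from the hinge axis along the gate and 45 mm out (-y) from the panel's middle; brackets join it to the panel below 128 mm height. Axes turn with the gate: x from hinge to free edge, -y out.
- flask: Bystander: steel flask with black cap, 72 mm thick, 200 mm tall, upright; origin at the centre of its underside.
- can: Bystander: blue drinks can, 64 mm thick, 120 mm tall, upright; origin at the centre of its underside.
- meter: Bystander: green hand meter lying flat, 70 x 130 x 36 mm (x, y, z); origin at the centre of its underside.

How it is judged:
By the outcome, as a careful person would: the job done as asked, in the order asked, and still so for the second after the job is handed in, while the arm keeps its last pose, push and grip.
It also fails if it takes over 64 s, if anything falls off the work surface, if the arm or the gripper's body presses on something with over 40 N, if the wrist force passes 120 N, or if a joint passes its speed limit or range.

ROBOT

A 6-joint arm with a two-finger parallel gripper is mounted at the origin on the work surface. World frame = base frame: x ahead of the robot, y to its left, z up, the work surface at z = 0. Lengths are in m, angles in rad, forces in N, time in s.
With the tool pointing down it reaches from about 0.25 to 0.775 m from the base axis. Payload 4 kg.
Tool frame: the origin (TCP) lies midway between the tips of the shut fingers; the grasp point (between the pads) lies 19 mm behind it; z points along the fingers, y is the direction in which the jaws open and shut (so a half turn about z gives the same grasp; the last joint's range is limited). The gripper opens to 85 mm and grips with 20 to 120 N. Pads are 22 mm wide; open, the fingers measure 114 mm over their backs; the gripper's body (76 mm by 85 mm) begins 54 mm behind the grasp point. The pads swing forward as they close: fully open they stand 13 mm farther back than shut.
Start: joints at [1.208, 0.087, 1.371, -0, 1.684, -0.103], TCP at [0.141, 0.532, 0.231] pointing down, gripper open.
Joint ranges: [-3.1, 3.1], [-0.76, 2.03], [0.27, 2.55], [-1.08, 4.22], [0.17, 2.65], [-2.57, 2.57]. Speed limits (rad/s): [2.79, 2.79, 3.14, 3.14, 3.14, 3.14].

INTERFACE

Orientations are given as [roll, pitch, yaw] about the fixed x, y, z axes, in that order (R = Rz(yaw) Ry(pitch) Rx(roll)).
In Python, from rig import manip gives the robot as it stands.
- The arm moves only by the tool send_rows, never from a script. Its argument "targets" is a list of rows, each a list of 5 numbers: the finger opening in m, from 0 to 0.0854, then the shift along the tool's x, y, z in m, then the turn about the tool's z in degrees. In form: [[grip, dx, dy, dz, roll], ...]. A call has 1 to 12 rows; each row is the pose to reach, as a shift and turn from the pose commanded when the call began, along the tool's axes at that moment; what a row does not reach only later rows make up. A row lasts 1/12 s, in which the tool goes at most 41.7 mm and 7.16 degrees, less where a joint would pass 70% of its speed; a pose out of reach is approached as far as the arm can. A call with a gripper value outside its range is refused whole. The fingers move at their own pace and stop on an object; "newtons" is the grip in N (left out, the last holds). Time passes only in rows, so rows that repeat a pose let the fingers close. It gives the time, the measured TCP pose, the force and the opening at its end, in the units of the state.
- manip.read_state(): the state, without advancing time (a new reading comes with each control period).
- manip.read_camera(name): name is "scene" or "top" or "wrist"; returns (picture, depth): 400x640x3 uint8, red, green, blue; 400x640 float32, m along the optical axis (not along the pixel's ray), 0 where there is no reading.
- manip.camera_params(name): a dict with "vfov" (degrees; the focal length in pixels is half the picture's height over the tangent of half this angle, whatever the lens; pixels are square), "cx", "cy" (the principal point, pixels), "R" (3x3) and "t" (3): a world point X has camera coordinates R X + t; the wrist camera has in their place "mount" (4x4, takes a point from camera to tool coordinates, whose origin is the TCP and whose axes are the flange's). Camera axes: x right, y down, z forward; pixel columns grow to the right and rows downward; lengths in m; the calibration is good to about 2 mm. The wrist camera is an equidistant fisheye: a pixel r from the principal point sees the ray r / f radians off the axis. A picture is of the moment at which its call begins: read the wrist's pose just before it. camera_params takes no time and is no camera call.
- manip.hand_in(): hands the job in, once; it reports no verdict.
The state is a dict: "clock": time; "joint_positions": joint angles; "dq": joint speeds; "joint_efforts": joint torques, N m; "position": TCP position; "orientation": TCP orientation; "force": force on the tool from outside, world axes, zero at the start; "wrist_torque": the same for the moment, N m; "finger_gap": finger opening in m.
Only numpy, scipy, OpenCV 4.12 (cv2) and the standard library are available. Lean on these libraries where they do the work, as an engineer would, in place of code of your own. Each camera call takes 0.05 s, during which the arm holds its last target. There are 200 camera calls.

## Working session

There is one attempt and no reset: what is moved stays moved. The work goes in short steps, Python scripts to look and compute and a tool call to move; the robot and the scene stay as the last step left them, time stands still between calls to the robot, and variables do not carry over. Pictures are saved under pics/ and viewed, about 8 in all and at most 12, crops included, and the job is handed in when it is done.

Besides the shell and the picture viewer there is one more tool, called after "Request:" by a JSON object that holds its "api" and its "payload". send_rows: Moves the arm, as the interface text tells. Its arguments: {"type":"object","properties":{"targets":{"type":"array","items":{"type":"array","items":{"type":"number"}}},"newtons":{"type":"number"}},"required":["targets"]}

```bash
mkdir -p pics; ls
python3 - <<'E'
from rig import manip
import cv2,numpy as np
s=manip.read_state();print({k:np.round(v,3).tolist() for k,v in s.items()})
for n in ("scene","top"):
    im,d=manip.read_camera(n);np.savez(f"pics/{n}0.npz",im=im,d=d)
    cv2.imwrite(f"pics/{n}0.png",im[:,:,::-1])
    print(n,manip.camera_params(n))
print(manip.camera_params("wrist"))
E
```

```text
pics
{'clock': 0.0, 'joint_positions': [1.208, 0.088, 1.372, -0.0, 1.684, -0.103], 'dq': [0.0, -0.0, 0.0, 0.0, 0.001, -0.001], 'joint_efforts': [-0.0, -35.187, -31.327, -0.0, 0.011, 0.0], 'position': [0.141, 0.531, 0.23], 'orientation': [-3.139, -0.0, 2.882], 'force': [-0.848, 0.454, 0.262], 'wrist_torque': [0.004, -0.019, 0.008], 'finger_gap': 0.085}
scene {'vfov': 42.61396598090694, 'cx': 314.57699952979624, 'cy': 198.52108178922774, 'R': array([[-0.69548433,  0.71844606, -0.01169646],
       [ 0.41591119,  0.38923792, -0.8218952 ],
       [-0.58593466, -0.57647992, -0.56951863]]), 't': array([ 0.47823174, -0.08178984,  1.27414376])}
top {'vfov': 49.02361801022519, 'cx': 317.3287593357608, 'cy': 198.25387502758443, 'R': array([[-0.02003718, -0.99977318, -0.007218  ],
       [-0.98416775,  0.02099501, -0.1759916 ],
       [ 0.17610322,  0.00357735, -0.98436521]]), 't': array([-0.07836545,  0.57368954,  1.02960258])}
{'vfov': 65.70646984690485, 'cx': 319.0930264084385, 'cy': 199.5020630592732, 'mount': array([[ 2.56171770e-04, -9.56567066e-01, -2.91512234e-01,
         7.38735599e-02],
       [ 9.99999537e-01,  5.15576826e-04, -8.13043615e-04,
        -4.88351350e-04],
       [ 9.28027698e-04, -2.91511890e-01,  9.56566755e-01,
        -1.42483406e-01],
       [ 0.00000000e+00,  0.00000000e+00,  0.00000000e+00,
         1.00000000e+00]])}
```

View pics/scene0.png

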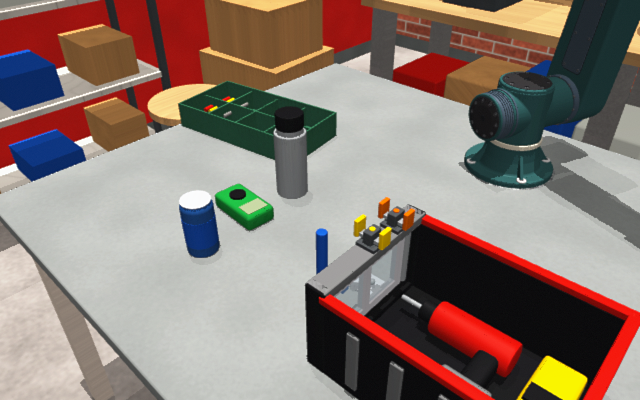

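View pics/top0.png

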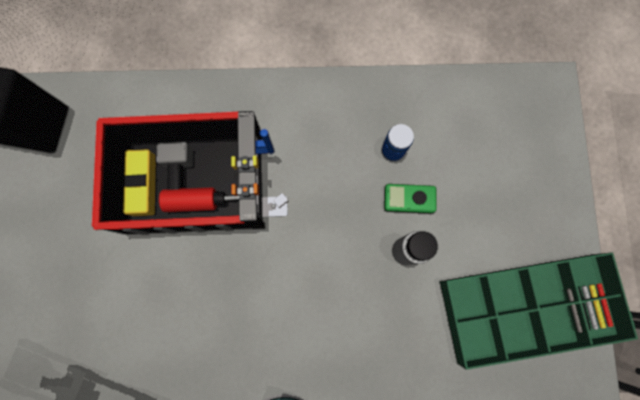

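The scene picture shows the orange catch (~395,212) nearer the robot and hinge, then the yellow one (~373,232), with the blue handle at (321,250). In the top picture the gate end faces −y, with the handle at about (264,140). The flask (418,247), can (397,142) and meter (411,198) stand well away.

```bash
cat > h.py <<'E'
from rig import manip
import cv2,numpy as np
def cam(n,p):
    f=200/np.tan(np.radians(p["vfov"]/2));return f
def masks(im):
    h=cv2.cvtColor(im,cv2.COLOR_RGB2HSV);H,S,V=[h[:,:,i].astype(int) for i in range(3)]
    m={"orange":(H>=7)&(H<=17)&(S>190)&(V>110),"yellow":(H>=20)&(H<=30)&(S>170)&(V>110),
       "blue":(H>=102)&(H<=120)&(S>150)&(V>60)}
    return m
def cloud(n,im,d):
    p=manip.camera_params(n);f=cam(n,p);v,u=np.mgrid[:400,:640]
    c=np.stack([(u-p["cx"])/f*d,(v-p["cy"])/f*d,d],-1)
    return (c-p["t"])@p["R"]      # R^T (c-t)
E
python3 - <<'E'
from h import *
roi={"scene":(slice(190,330),slice(300,430)),"top":(slice(100,240),slice(220,300))}
for n in ("scene","top"):
    z=np.load(f"pics/{n}0.npz");im,d=z["im"],z["d"];X=cloud(n,im,d);M=masks(im)
    for k,m in M.items():
        mm=np.zeros_like(m);mm[roi[n]]=m[roi[n]];mm&=d>0
        c,l,st,ce=cv2.connectedComponentsWithStats(mm.astype(np.uint8))
        for i in range(1,c):
            if st[i,4]<8: continue
            P=X[l==i];P=P[(P[:,2]>.1)&(P[:,2]<.25)]
            if len(P)<5: continue
            print(n,k,ce[i].round(1),st[i,4],"med",np.median(P,0).round(4),"lo",np.percentile(P,4,0).round(3),"hi",np.percentile(P,96,0).round(3))
# beam & tote rim from top
z=np.load("pics/top0.npz");im,d=z["im"],z["d"];X=cloud("top",im,d)
h=cv2.cvtColor(im,cv2.COLOR_RGB2HSV).astype(int)
red=((h[:,:,0]<6)|(h[:,:,0]>174))&(h[:,:,1]>150)&(abs(X[:,:,2]-.162)<.012)
red[:,:80]=0;red[:,270:]=0
P=X[red][:,:2].astype(np.float32);print("red",len(P),cv2.minAreaRect(P))
g=(h[:,:,1]<60)&(abs(X[:,:,2]-.168)<.008);g[:,:230]=0;g[:,270:]=0
P=X[g][:,:2].astype(np.float32);print("beam",len(P),cv2.minAreaRect(P),X[g][:,2].mean())
E
```

```text
scene orange [383.4 206.6] 148 med [0.5766 0.0445 0.1974] lo [0.564 0.04  0.182] hi [0.583 0.046 0.207]
scene orange [395.8 210.3] 19 med [0.5722 0.0651 0.1986] lo [0.567 0.061 0.197] hi [0.575 0.068 0.2  ]
scene orange [408.2 219. ] 174 med [0.5743 0.0903 0.1962] lo [0.563 0.086 0.18 ] hi [0.582 0.092 0.207]
scene yellow [359.3 224.4] 176 med [0.6369 0.0461 0.1969] lo [0.624 0.042 0.182] hi [0.643 0.048 0.207]
scene yellow [372.  228.4] 24 med [0.6316 0.0664 0.1983] lo [0.627 0.062 0.197] hi [0.636 0.07  0.2  ]
scene yellow [384.5 237.8] 210 med [0.6342 0.0921 0.196 ] lo [0.623 0.087 0.179] hi [0.642 0.093 0.207]
scene blue [321.3 249.1] 407 med [0.6996 0.028  0.178 ] lo [0.692 0.02  0.141] hi [0.703 0.032 0.206]
top orange [233.7 188.5] 22 med [0.5704 0.0851 0.2053] lo [0.559 0.083 0.203] hi [0.577 0.09  0.209]
top orange [255.9 188.4] 19 med [0.5692 0.0384 0.2048] lo [0.558 0.037 0.201] hi [0.575 0.041 0.208]
top yellow [255.8 161.8] 9 med [0.6261 0.0392 0.2042] lo [0.62  0.039 0.202] hi [0.634 0.041 0.205]
top blue [263.5 133.5] 52 med [0.6893 0.022  0.2041] lo [0.683 0.016 0.198] hi [0.697 0.029 0.207]
top blue [261.3 146.4] 150 med [0.6873 0.038  0.1284] lo [0.683 0.024 0.119] hi [0.697 0.05  0.17 ]
red 3035 ((0.6256662607192993, 0.24156200885772705), (0.25811898708343506, 0.3350934386253357), 1.661151647567749)
beam 1453 ((0.6308612823486328, 0.06512680649757385), (0.2541244328022003, 0.036295559257268906), 1.5432642698287964) 0.168270229992745
```

Request:
{"api": "send_rows", "payload": {"targets": [[0.085,0,0,-0.04,0],[0.085,-0.03,-0.02,-0.07,-2],[0.085,-0.06,-0.04,-0.07,-5],[0.085,-0.09,-0.06,-0.07,-8],[0.085,-0.12,-0.08,-0.07,-11],[0.085,-0.15,-0.1,-0.07,-14],[0.085,-0.18,-0.12,-0.07,-16.6],[0.085,-0.21,-0.14,-0.07,-16.6],[0.085,-0.24,-0.16,-0.07,-16.6],[0.085,-0.27,-0.18,-0.07,-16.6],[0.085,-0.3,-0.2,-0.07,-16.6],[0.085,-0.33,-0.22,-0.07,-16.6]], "newtons": 25}}

```text
clock: 1.1
position: [0.4043, 0.2325, 0.3009]
orientation: [-3.142, -0.001, -3.112]
force: [1.1, 0.2, 0.2]
finger_gap: 0.0846
```

Request:
{"api": "send_rows", "payload": {"targets": [[0.085,-0.025,-0.027,0,0],[0.085,-0.05,-0.054,0,0],[0.085,-0.075,-0.081,0,0],[0.085,-0.1,-0.108,0,0],[0.085,-0.125,-0.135,0.01,0],[0.085,-0.145,-0.156,0.02,0],[0.085,-0.162,-0.174,0.03,0],[0.085,-0.162,-0.174,0.03,0],[0.085,-0.162,-0.174,0.03,0]]}}

```text
clock: 1.85
position: [0.5707, 0.0641, 0.269]
orientation: [3.141, -0.005, -3.114]
force: [-0.1, 0.5, -0.3]
finger_gap: 0.0849
```

```bash
cat >> h.py <<'E'
from scipy.spatial.transform import Rotation as Ro
def wrist_ray(s,uv):
    p=manip.camera_params("wrist");f=cam("wrist",p)
    dx,dy=np.asarray(uv,float)-[p["cx"],p["cy"]];r=np.hypot(dx,dy);th=r/f
    c=np.array([np.sin(th)*dx/r,np.sin(th)*dy/r,np.cos(th)])
    Rt=Ro.from_euler("xyz",s["orientation"]).as_matrix();m=p["mount"]
    return np.array(s["position"])+Rt@m[:3,3], Rt@(m[:3,:3]@c)
def on_plane(s,uv,z):
    o,d=wrist_ray(s,uv);return o+d*(z-o[2])/d[2]
E
python3 - <<'E'
from h import *
s=manip.read_state();im,d=manip.read_camera("wrist")
np.savez("pics/w1.npz",im=im,d=d);cv2.imwrite("pics/w1.png",im[:,:,::-1])
print(s["position"],s["orientation"])
M=masks(im)
for k,m in M.items():
    c,l,st,ce=cv2.connectedComponentsWithStats(m.astype(np.uint8))
    for i in range(1,c):
        if st[i,4]>60: print(k,ce[i].round(1),st[i].tolist(),on_plane(s,ce[i],.207).round(4),on_plane(s,ce[i],.1975).round(4))
E
```

```text
[0.57069754 0.06410348 0.26896564] [ 3.14110472 -0.00468145 -3.11387284]
blue [103.5 249.6] [79, 231, 42, 47, 953] [ 0.6107 -0.1277  0.207 ] [ 0.6159 -0.1364  0.1975]
blue [277. 307.] [262, 263, 39, 82, 962] [0.6508 0.0314 0.207 ] [0.6579 0.03   0.1975]
```

View pics/w1.png

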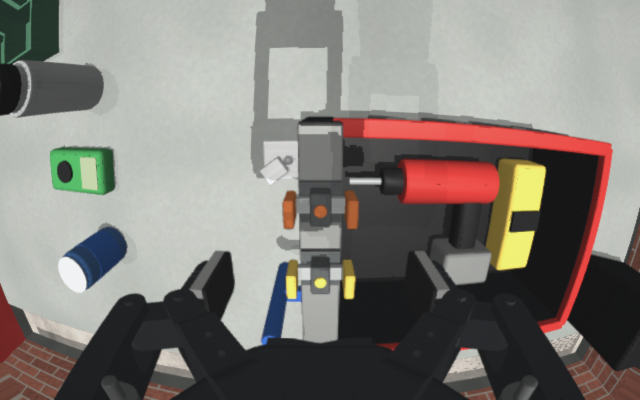

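The wrist view shows the orange tabs at (289,210) and (351,210) with the pin at (320,211). The yellow tabs are at (291,280) and (349,280), pin (320,283), and the handle is on the left at about (278,300). I'll locate these on their height planes.

Run:
```python
from h import *
s={"position":[0.57069754,0.06410348,0.26896564],"orientation":[3.14110472,-0.00468145,-3.11387284]}
z=np.load("pics/w1.npz");im=z["im"];d=z["d"]
h=cv2.cvtColor(im,cv2.COLOR_RGB2HSV)
for k,lo,hi in (("or",(5,150,60),(18,255,255)),("ye",(20,150,60),(32,255,255))):
    m=cv2.inRange(h,np.array(lo),np.array(hi));m[:,:270]=0;m[:,375:]=0;m[:185]=0;m[310:]=0
    c,l,st,ce=cv2.connectedComponentsWithStats(m)
    for i in range(1,c):
        if st[i,4]<40: continue
        mm=(l==i);vv=np.median(h[:,:,2][mm]);x,y,w,hh,a=st[i]
        dd=d[mm];
        P=[]
        for v,u in np.argwhere(mm):
            o,r=wrist_ray(s,(u,v));p=manip.camera_params("wrist")
            m4=p["mount"];Rt=Ro.from_euler("xyz",s["orientation"]).as_matrix();fw=Rt@m4[:3,2]
            P.append(o+r*d[v,u]/(r@fw))
        P=np.array(P);T=P[P[:,2]>np.percentile(P[:,2],95)-.004]
        print(k,st[i].tolist(),"top mean",T.mean(0).round(4),T.min(0).round(3),T.max(0).round(3),len(T))
```

```text
or [345, 191, 13, 38, 421] top mean [0.5691 0.0867 0.2061] [0.497 0.061 0.203] [0.58  0.091 0.412] 306
or [283, 192, 12, 36, 363] top mean [0.5688 0.0419 0.2086] [0.497 0.038 0.203] [0.581 0.061 0.412] 274
or [314, 205, 13, 13, 119] top mean [0.5702 0.0641 0.198 ] [0.566 0.06  0.196] [0.575 0.068 0.2  ] 119
ye [287, 261, 10, 25, 138] top mean [0.6232 0.0442 0.2039] [0.621 0.04  0.201] [0.631 0.047 0.206] 39
ye [343, 260, 12, 39, 173] top mean [0.6271 0.0866 0.2044] [0.62  0.084 0.202] [0.641 0.092 0.207] 65
```

Request:
{"api": "send_rows", "payload": {"targets": [[0.085,0,0,0.02,0],[0.085,0,0,0.045,0],[0.085,0,0,0.07,0],[0.085,0,0,0.085,0],[0.085,0,0,0.094,0],[0.085,0,0,0.094,0],[0.05,0,0,0.094,0],[0.05,0,0,0.094,0],[0.05,0,0,0.094,0],[0.05,0,0,0.094,0]]}}

```text
clock: 2.73
position: [0.5718, 0.0651, 0.1799]
orientation: [-3.142, 0.004, -3.112]
force: [-0.2, -0.6, 4.4]
finger_gap: 0.0502
```

Request:
{"api": "send_rows", "payload": {"targets": [[0.044,0,0,0,0],[0.04,0,0,0,0],[0.037,0,0,0,0],[0.037,0,0,0,0],[0.037,0,0,0,0],[0.037,0,0,0,0]]}}

```text
clock: 3.23
position: [0.5721, 0.0649, 0.1803]
orientation: [-3.141, 0.005, -3.112]
force: [-0.9, -0.8, 6.1]
finger_gap: 0.0374
```

Run:
```python
from h import *
s=manip.read_state();im,d=manip.read_camera("scene")
print({k:np.round(v,3).tolist() for k,v in s.items()})
w,_=manip.read_camera("wrist")
a=cv2.resize(im[150:290,290:450],None,fx=2.5,fy=2.5)
b=w[:, 200:440]; a=cv2.copyMakeBorder(a,0,50,0,0,cv2.BORDER_CONSTANT)[:400]
cv2.imwrite("pics/s2.png",np.hstack([a,b])[:,:,::-1])
```

```text
{'clock': 3.233, 'joint_positions': [0.015, 0.156, 1.396, -0.0, 1.585, -1.586], 'dq': [-0.001, -0.001, -0.001, -0.0, 0.002, 0.002], 'joint_efforts': [0.273, -34.076, -28.083, 0.155, -0.281, -0.039], 'position': [0.572, 0.065, 0.18], 'orientation': [-3.141, 0.005, -3.112], 'force': [-0.922, -0.847, 6.069], 'wrist_torque': [-0.088, 0.104, 0.028], 'finger_gap': 0.037}
```

View pics/s2.png

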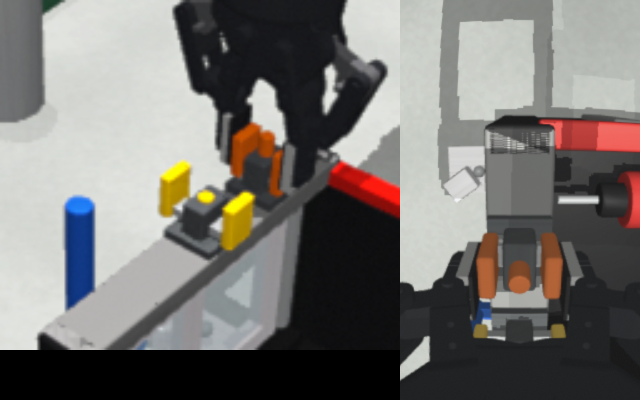

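The orange pin has popped up (raised cylinder at (267,145) in the scene crop and (519,280) in the wrist crop). I'll open, lift and move 62 mm along the beam to the yellow catch.

Request:
{"api": "send_rows", "payload": {"targets": [[0.085,0,0,0,0],[0.085,0,0,0,0],[0.085,0,0,0,0],[0.085,0,0,-0.02,0],[0.085,0,0,-0.04,0],[0.085,0,0,-0.05,0],[0.085,-0.02,0,-0.05,0],[0.085,-0.04,0,-0.05,0],[0.085,-0.061,0,-0.05,0],[0.085,-0.061,0,-0.05,0],[0.085,-0.061,0,-0.05,0]]}}

```text
clock: 4.25
position: [0.6319, 0.0669, 0.2258]
orientation: [3.141, -0.003, -3.112]
force: [-0.1, 0.0, 0.8]
finger_gap: 0.0851
```

Run:
```python
from h import *
s=manip.read_state();im,d=manip.read_camera("scene")
print({k:np.round(s[k],4).tolist() for k in("position","orientation","force","clock")})
X=cloud("scene",im,d)
h=cv2.cvtColor(im,cv2.COLOR_RGB2HSV)
for k,lo,hi in (("or",(5,150,60),(18,255,255)),("ye",(20,150,60),(32,255,255))):
    m=cv2.inRange(h,np.array(lo),np.array(hi));m[:190]=0;m[300:]=0;m[:,:340]=0;m[:,425:]=0
    c,l,st,ce=cv2.connectedComponentsWithStats(m)
    for i in range(1,c):
        if st[i,4]<8: continue
        P=X[l==i];print(k,ce[i].round(),st[i,4],np.median(P,0).round(4),np.percentile(P,5,0).round(3),np.percentile(P,95,0).round(3))
```

```text
{'position': [0.6319, 0.0669, 0.2258], 'orientation': [3.1414, -0.0026, -3.1117], 'force': [-0.1462, 0.0392, 0.8101], 'clock': 4.25}
or [386. 209.] 148 [0.5779 0.0492 0.1963] [0.563 0.045 0.181] [0.583 0.051 0.207]
or [394. 207.] 16 [0.5751 0.0636 0.2098] [0.571 0.062 0.2  ] [0.642 0.11  0.266]
or [406. 221.] 121 [0.5749 0.0859 0.1892] [0.561 0.081 0.179] [0.624 0.121 0.247]
ye [359. 225.] 179 [0.637  0.0461 0.197 ] [0.624 0.042 0.182] [0.643 0.048 0.207]
ye [372. 229.] 28 [0.6322 0.0663 0.1984] [0.627 0.063 0.197] [0.637 0.07  0.2  ]
ye [384. 238.] 231 [0.6348 0.0919 0.1953] [0.622 0.085 0.179] [0.642 0.093 0.207]
```

Request:
{"api": "send_rows", "payload": {"targets": [[0.085,-0.001,-0.001,0.02,0],[0.085,-0.001,-0.001,0.035,0],[0.085,-0.001,-0.001,0.046,0],[0.085,-0.001,-0.001,0.046,0],[0.05,-0.001,-0.001,0.046,0],[0.05,-0.001,-0.001,0.046,0],[0.044,-0.001,-0.001,0.046,0],[0.04,-0.001,-0.001,0.046,0],[0.037,-0.001,-0.001,0.046,0],[0.037,-0.001,-0.001,0.046,0],[0.037,-0.001,-0.001,0.046,0],[0.037,-0.001,-0.001,0.046,0]]}}

```text
clock: 5.3
position: [0.6336, 0.0666, 0.1846]
orientation: [3.141, 0.004, -3.111]
force: [-2.2, 2.6, 5.7]
finger_gap: 0.0374
```

Request:
{"api": "send_rows", "payload": {"targets": [[0.037,0,0,0,0],[0.037,0,0,0,0],[0.085,0,0,0,0],[0.085,0,0,0,0],[0.085,0,0,0,0],[0.085,0,0,-0.02,0],[0.085,0,0,-0.04,0],[0.085,0,0,-0.06,0],[0.085,0,0,-0.08,0],[0.085,0,0,-0.09,0],[0.085,0,0,-0.09,0],[0.085,0,0,-0.09,0]]}}

```text
clock: 6.3
position: [0.633, 0.0659, 0.2713]
orientation: [-3.142, 0.001, -3.112]
force: [0.1, 0.6, -1.0]
finger_gap: 0.0851
```

Run:
```python
from h import *
s=manip.read_state();im,d=manip.read_camera("scene");w,dw=manip.read_camera("wrist")
print({k:np.round(s[k],4).tolist() for k in("position","orientation","force","clock")})
X=cloud("scene",im,d)
h=cv2.cvtColor(im,cv2.COLOR_RGB2HSV)
for k,lo,hi in (("or",(5,150,60),(18,255,255)),("ye",(20,150,60),(32,255,255)),("bl",(102,150,60),(120,255,255))):
    m=cv2.inRange(h,np.array(lo),np.array(hi));m[:190]=0;m[300:]=0;m[:,:300]=0;m[:,425:]=0
    c,l,st,ce=cv2.connectedComponentsWithStats(m)
    for i in range(1,c):
        if st[i,4]<8: continue
        P=X[l==i];print(k,ce[i].round(),st[i,4],np.median(P,0).round(4),np.percentile(P,5,0).round(3),np.percentile(P,95,0).round(3))
a=cv2.resize(im[150:290,290:450],None,fx=2.5,fy=2.5);a=cv2.copyMakeBorder(a,0,50,0,0,cv2.BORDER_CONSTANT)[:400]
cv2.imwrite("pics/s3.png",np.hstack([a,w[:,150:490]])[:,:,::-1])
```

```text
{'position': [0.633, 0.0659, 0.2713], 'orientation': [-3.1416, 0.0006, -3.1118], 'force': [0.0594, 0.6145, -1.026], 'clock': 6.3}
or [386. 208.] 152 [0.5777 0.0493 0.1969] [0.563 0.044 0.182] [0.583 0.051 0.207]
or [396. 207.] 56 [0.5734 0.0665 0.2059] [0.568 0.062 0.198] [0.576 0.069 0.211]
or [405. 218.] 197 [0.5748 0.0853 0.1957] [0.562 0.08  0.18 ] [0.581 0.087 0.207]
ye [365. 226.] 241 [0.6352 0.0515 0.2006] [0.624 0.047 0.183] [0.643 0.07  0.21 ]
ye [382. 237.] 232 [0.6348 0.0869 0.1959] [0.622 0.081 0.179] [0.642 0.089 0.207]
bl [321. 249.] 407 [0.6996 0.028  0.1783] [0.692 0.022 0.142] [0.703 0.032 0.206]
```

View pics/s3.png

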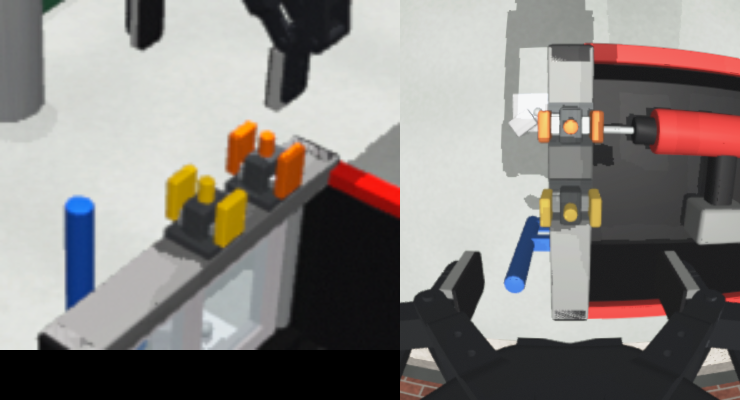

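Run:
```python
from h import *
s=manip.read_state();w,d=manip.read_camera("wrist")
h=cv2.cvtColor(w,cv2.COLOR_RGB2HSV)
m=cv2.inRange(h,np.array((100,120,150)),np.array((120,255,255)));m[:,:240]=0;m[:,300:]=0
c,l,st,ce=cv2.connectedComponentsWithStats(m)
for i in range(1,c):
    if st[i,4]>20: print(st[i],ce[i],np.median(d[l==i]),on_plane(s,ce[i],.205).round(4))
print(on_plane(s,(265,284),.205).round(4))
```

```text
[288 229  11   3  30] [293.13333333 230.1       ] 0.36180878 [0.6447 0.0467 0.205 ]
[281 239  19  13 219] [290.97716895 244.91324201] 0.3103916 [0.6567 0.0451 0.205 ]
[254 276  20  18 265] [263.6754717  284.57735849] 0.23662908 [0.6927 0.023  0.205 ]
[0.6921 0.0241 0.205 ]
```

Request:
{"api": "send_rows", "payload": {"targets": [[0.05,-0.01,-0.01,0,7],[0.05,-0.02,-0.02,0,14],[0.05,-0.03,-0.03,0,21],[0.05,-0.04,-0.04,0,28],[0.05,-0.05,-0.045,0,35],[0.05,-0.058,-0.045,0,42],[0.05,-0.058,-0.045,0,49],[0.05,-0.058,-0.045,0,56],[0.05,-0.058,-0.045,0,63],[0.05,-0.058,-0.045,0,70],[0.05,-0.058,-0.045,0,77],[0.05,-0.058,-0.045,0,84]]}}

```text
clock: 7.45
position: [0.6917, 0.0227, 0.2692]
orientation: [-3.138, -0.001, 1.699]
force: [0.2, 0.0, -0.1]
finger_gap: 0.0498
```

Request:
{"api": "send_rows", "payload": {"targets": [[0.05,0,0,0,6],[0.05,0,0,0,6],[0.05,0,0,0,6]]}}

```text
clock: 7.7
position: [0.6918, 0.0227, 0.2697]
orientation: [-3.139, -0.0, 1.603]
force: [1.1, 0.1, -0.0]
finger_gap: 0.0497
```

Request:
{"api": "send_rows", "payload": {"targets": [[0.05,0,0,0.025,0],[0.05,0,0,0.05,0],[0.05,0,0,0.075,0],[0.05,0,0,0.095,0],[0.05,0,0,0.103,0],[0.05,0,0,0.103,0],[0.01,0,0,0.103,0],[0.01,0,0,0.103,0],[0.01,0,0,0.103,0],[0.01,0,0,0.103,0],[0.01,0,0,0.103,0]], "newtons": 60}}

```text
clock: 8.62
position: [0.6941, 0.0226, 0.1712]
orientation: [3.135, 0.0, 1.601]
force: [5.2, -0.0, 3.5]
finger_gap: 0.0165
```

Request:
{"api": "send_rows", "payload": {"targets": [[0.01,-0.008,-0.002,0,3],[0.01,-0.0165,-0.005,0,6],[0.01,-0.0245,-0.008,0,9],[0.01,-0.0323,-0.012,0,12],[0.01,-0.04,-0.016,0,15],[0.01,-0.047,-0.0207,0,18],[0.01,-0.0545,-0.026,0,21],[0.01,-0.061,-0.031,0,24],[0.01,-0.0675,-0.037,0,27],[0.01,-0.074,-0.043,0,30],[0.01,-0.08,-0.049,0,33],[0.01,-0.0855,-0.056,0,36]], "newtons": 80}}

```text
clock: 9.62
position: [0.6396, -0.0639, 0.1711]
orientation: [3.138, -0.003, 0.971]
force: [2.9, 2.2, 5.2]
finger_gap: 0.0159
```

Request:
{"api": "send_rows", "payload": {"targets": [[0.01,-0.008,-0.0025,0,3],[0.01,-0.0165,-0.0055,0,6],[0.01,-0.0245,-0.009,0,9],[0.01,-0.0323,-0.013,0,12],[0.01,-0.04,-0.017,0,15],[0.01,-0.047,-0.0217,0,18],[0.01,-0.0545,-0.027,0,21],[0.01,-0.061,-0.032,0,24],[0.01,-0.0675,-0.038,0,27],[0.01,-0.074,-0.044,0,30],[0.01,-0.08,-0.05,0,33],[0.01,-0.0855,-0.057,0,36]]}}

```text
clock: 10.62
position: [0.5445, -0.1023, 0.1711]
orientation: [3.14, -0.005, 0.343]
force: [2.2, 1.9, 5.5]
finger_gap: 0.0161
```

Request:
{"api": "send_rows", "payload": {"targets": [[0.01,-0.008,-0.0025,0,3],[0.01,-0.0165,-0.0055,0,6],[0.01,-0.0245,-0.009,0,9],[0.01,-0.0323,-0.013,0,12],[0.01,-0.04,-0.017,0,15],[0.01,-0.048,-0.0217,0,18],[0.01,-0.049,-0.0217,0,18.5],[0.01,-0.049,-0.0217,0,18.5],[0.01,-0.049,-0.0217,0,18.5],[0.01,-0.049,-0.0217,0,18.5]]}}

```text
clock: 11.45
position: [0.4919, -0.0976, 0.171]
orientation: [-3.14, -0.006, 0.024]
force: [3.7, 4.7, 5.2]
finger_gap: 0.016
```

Run:
```python
from h import *
s=manip.read_state()
print({k:np.round(s[k],4).tolist() for k in("position","orientation","force","clock","finger_gap")})
p=np.array(s["position"])[:2]
for H in ((.533,.0633),(.531,.063)):
  v=p-H;print(np.hypot(*v),-np.degrees(np.arctan2(v[1],v[0]))-15.71+1.66)
im,d=manip.read_camera("scene");t,_=manip.read_camera("top")
cv2.imwrite("pics/s4.png",np.vstack([im[130:400,150:550],cv2.resize(t[80:280,220:460],(400,333))])[:,:,::-1])
```

```text
{'position': [0.4919, -0.0976, 0.171], 'orientation': [-3.1397, -0.0063, 0.0235], 'force': [3.7171, 4.7094, 5.2093], 'clock': 11.45, 'finger_gap': 0.016}
0.16608116377922527 90.29068254367041
0.1653056403440624 89.6448138766776
```

View pics/s4.png

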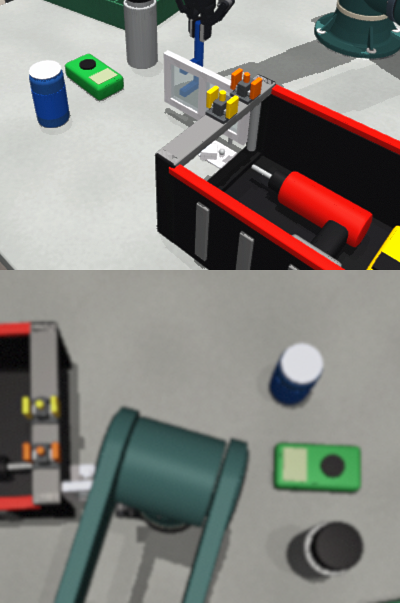

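The gate stands square to the tote's end (white frame at (205,95) in the upper view) with the gripper on the blue handle. Both pins are still up, and the flask, can and meter haven't moved. I'll let it settle, check for stillness and hand in.

Request:
{"api": "send_rows", "payload": {"targets": [[0.01,0,0,0,0],[0.01,0,0,0,0],[0.01,0,0,0,0],[0.01,0,0,0,0],[0.01,0,0,0,0],[0.01,0,0,0,0]]}}

```text
clock: 12.05
position: [0.4919, -0.0976, 0.171]
orientation: [-3.14, -0.006, 0.024]
force: [2.9, 6.2, 5.2]
finger_gap: 0.0165
```

Run:
```python
from h import *
s=manip.read_state()
print(np.round(s["position"],4),np.abs(s["dq"]).max(),s["finger_gap"],s["force"])
assert np.hypot(s["position"][0]-.4919,s["position"][1]+.0976)<.004 and s["finger_gap"]>.013
manip.hand_in()
```

```text
[ 0.4919 -0.0976  0.171 ] 0.0007536931699923954 0.016524220875826338 [2.87799507 6.20515301 5.19080774]
the job is handed in; nothing more can be done
```

I squeezed the orange catch, then the yellow one, and saw each pin pop up. Then I took the gate by its blue handle, swung it past the detent to wide open, and handed in at about 12 s while still holding it.

**Gate:** the gate angle worked out from the tool position is about 90°, give or take 0.5°, limited by how well I located the hinge.

**Hold:** the arm was still, and the tool position did not change over the last 0.6 s. The grip is on the bar, with the finger opening at 16.5 mm on an 18 mm bar. That 1.5 mm difference is probably give in the pads, but I didn't check it.

**Surroundings:** the last pictures show both pins still up and the flask, can and meter where they started.

**Disagreements:**
- **Handle:** it sat about 2 mm off my camera measurement. The arm's give took this up.
- **Tool height:** at the handle it stayed 4 to 5 mm above the commanded height, with about 5 N upward on the wrist. The same small offset showed up at both catches.

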